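# Fit hammer-head posts to the microscope table's accessory rail

### The arm

A 6-joint arm with a two-finger parallel gripper is mounted at the origin on the work surface. World frame = base frame: x ahead of the robot, y to its left, z up, the work surface at z = 0. Lengths are in m, angles in rad, forces in N, time in s.
With the tool pointing down it reaches from about 0.25 to 0.775 m from the base axis. Payload 4 kg.
Tool frame: the origin (TCP) lies at the very end of the fingers, on their centre line; the grasp point (between the pads) lies 19 mm behind it; z points along the fingers, y is the direction in which the jaws open and shut (so a half turn about z gives the same grasp; the last joint's range is limited). The gripper opens to 94 mm and grips with 3 to 60 N. Pads are 16 mm wide; open, the fingers measure 119 mm over their backs; the gripper's body (75 mm by 177 mm) begins 78 mm behind the grasp point.
Start: joints at [1.004, 0.087, 1.371, -0, 1.684, -0.103], TCP at [0.246, 0.492, 0.206] pointing down, gripper open.
Joint ranges: [-3.1, 3.1], [-0.76, 2.03], [0.27, 2.55], [-1.08, 4.22], [0.17, 2.65], [-2.57, 2.57]. Speed limits (rad/s): [2.79, 2.79, 3.14, 3.14, 3.14, 3.14].

### API

Orientations are given as [roll, pitch, yaw] about the fixed x, y, z axes, in that order (R = Rz(yaw) Ry(pitch) Rx(roll)).
In Python, from bench import robot, snapshot, calibration gives the robot as it stands. The module is installed in compiled form; this text tells all that it offers.
- The arm moves only by the tool servo_tool, never from a script. Its argument "series" is text: rows parted by semicolons, each of 5 numbers parted by spaces: the closure, from -1 (fully open) to 1 (shut), then the shift along the tool's x, y, z in cm, then the turn about the tool's z in rad. A call has 1 to 20 rows; each row is the pose to reach, as a shift and turn from the pose commanded when the call began, along the tool's axes at that moment; what a row does not reach only later rows make up. A row lasts 1/12 s, in which the tool goes at most 41.7 mm and 7.16 degrees, less where a joint would pass 70% of its speed; a pose out of reach is approached as far as the arm can. A call with a gripper value outside its range is refused whole. The fingers move at their own pace and stop on an object; the grip force is fixed at half the most. Time passes only in rows, so rows that repeat a pose let the fingers close. It gives the time, the measured TCP pose, the force and the opening at its end, in the units of the state.
- robot.get_obs(): the state, without advancing time (a new reading comes with each control period).
- snapshot(name): name is "scene" or "top" or "wrist"; returns (picture, depth): 400x640x3 uint8, red, green, blue; 400x640 float32, m along the optical axis (not along the pixel's ray), 0 where there is no reading.
- calibration(name): a dict with "fx", "fy", "cx", "cy" (pixels), "rvec" (rotation vector, rad) and "tvec" (3), from world to camera coordinates, as OpenCV has them; the wrist camera has in their place "tool_from_camera" (4x4, takes a point from camera to tool coordinates, whose origin is the TCP and whose axes are the flange's). Camera axes: x right, y down, z forward; pixel columns grow to the right and rows downward; lengths in m; the calibration is good to about 2 mm. A picture is of the moment at which its call begins: read the wrist's pose just before it. calibration takes no time and is no camera call.
- robot.close_job(): hands the job in, once; it reports no verdict.
The state is a dict: "time": time; "joint_positions": joint angles; "qvel": joint speeds; "joint_torque": joint torques, N m; "tool_pos": TCP position; "ee_rot": TCP orientation; "wrist_force": force on the tool from outside, world axes, zero at the start; "wrist_torque": the same for the moment, N m; "width": finger opening in m.
Only numpy, scipy, OpenCV 4.12 (cv2) and the standard library are available. Lean on these libraries where they do the work, as an engineer would, in place of code of your own. Each camera call takes 0.05 s, during which the arm holds its last target. There are 200 camera calls.

### The job

Get the accessory rail ready: flip the red safety catch fully over to release the shutter, then slide the yellow shutter fully open. Put every post from the blue tray into the uncovered slot, head along the slot and flange down on the rail, and give it a quarter turn so that its head catches squarely under both lips; when all are in, flip the catch fully back. Leave the other things on the table alone.

Things in the scene. Friction and masses are not known exactly. Their poses are not given: they have to be found in the camera images.
- rail: Slotted aluminium rail, fixed, on a grey base plate. Origin on the table under the rail's middle; place and yaw vary between starts. Own y runs along the slot, x across, z up. Rail y -270 to +270 mm, 64 mm wide, lip tops 40 mm above the table. Slot 24 mm wide between the lips, lips 6 mm thick; channel below 56 mm wide, 28 mm deep.
- slot_use (a point): Middle of the half of the slot to use (rail y = 0 to 250 mm), on its centre line, level with the lip tops. Covered by the shutter at first. Posts may stand anywhere in this half, some 60 mm apart, axes at rail y 30 to 225 mm. Heads enter only lengthwise and turn freely inside. The flange rests on the lips: a seated post's origin is 20 mm above the table.
- shutter (a joint): Yellow shutter plate (66 x 250 mm along the rail x 5 mm) sliding on top of the rail, in m: 0 = shut, covering rail y +2 to +252 mm; 0.25 = fully open, over the other half. Opening moves it towards the rail's -y. Friction 2 N, damping 8 N per m/s; stays where it is left. At the start 0 to 3 mm.
- shutter_grip (a point): In the shutter's black upright handle, a bar 44 mm across the rail (x) x 16 mm along it (y), at the plate's middle; this point is 80 mm above the table, the bar's top 98 mm, its wider foot (46 x 24 mm) up to 54 mm. Moves with the shutter.
- catch (a joint): Shutter's safety catch: lever with a red ball on a grey block (70 x 50 x 25 mm) past the rail's +y end (rail x 0, y 315 mm). Rad: 0 = engaged, leaning 0.5 rad towards the rail's -x (robot side); 1.0 = released, leaning 0.5 rad towards +x. Pivot 28 mm above the table, axis along rail y. About 1 N at the ball moves it; stays where left. Starts at 0 to 0.1.
- catch_tip (a point): Centre of the catch's red ball (26 mm diameter), 80 mm from the pivot; 98 mm above the table at both ends of its swing, 108 mm in the middle.
- tray: Loose blue tray 80 mm (x) x 280 mm (y) x 24 mm high, 0.9 kg, origin at the centre of its underside. Pockets at y = -99, -33, +33 and +99 mm, each 48 mm (x) x 22 mm (y), 18 mm deep, in which the posts stand with their heads along the tray's x. It may get knocked 2 to 4 cm aside with its posts.
- post1: Hammer-head post, 72 mm tall, 0.18 kg. Origin: centre of its underside; z up; x along its head. Steel head 44 (x) x 18 (y) x 10 mm; neck 16 mm diameter, 10 to 20 mm up; flange 46 mm diameter, 20 to 26 mm up; orange flat grip from 26 to 72 mm up, parallel to the head. Stands in a tray pocket, underside 6 mm above the table. May be absent (None): 3 or 4 of the 4 are there.
- post2: Hammer-head post, 72 mm tall, 0.18 kg. Origin: centre of its underside; z up; x along its head. Steel head 44 (x) x 18 (y) x 10 mm; neck 16 mm diameter, 10 to 20 mm up; flange 46 mm diameter, 20 to 26 mm up; orange flat grip from 26 to 72 mm up, parallel to the head. Stands in a tray pocket, underside 6 mm above the table. May be absent (None): 3 or 4 of the 4 are there.
- post3: Hammer-head post, 72 mm tall, 0.18 kg. Origin: centre of its underside; z up; x along its head. Steel head 44 (x) x 18 (y) x 10 mm; neck 16 mm diameter, 10 to 20 mm up; flange 46 mm diameter, 20 to 26 mm up; orange flat grip from 26 to 72 mm up, parallel to the head. Stands in a tray pocket, underside 6 mm above the table. May be absent (None): 3 or 4 of the 4 are there.
- post4: Hammer-head post, 72 mm tall, 0.18 kg. Origin: centre of its underside; z up; x along its head. Steel head 44 (x) x 18 (y) x 10 mm; neck 16 mm diameter, 10 to 20 mm up; flange 46 mm diameter, 20 to 26 mm up; orange flat grip from 26 to 72 mm up, parallel to the head. Stands in a tray pocket, underside 6 mm above the table. May be absent (None): 3 or 4 of the 4 are there.
- post1_grip (a point): In the post's orange grip, 50 mm above its underside, on its axis. The grip is 42 mm along the post's x and 16 mm thick (y), with a white line along x on its top. Half a turn looks and works the same.
- post2_grip (a point): In the post's orange grip, 50 mm above its underside, on its axis. The grip is 42 mm along the post's x and 16 mm thick (y), with a white line along x on its top. Half a turn looks and works the same.
- post3_grip (a point): In the post's orange grip, 50 mm above its underside, on its axis. The grip is 42 mm along the post's x and 16 mm thick (y), with a white line along x on its top. Half a turn looks and works the same.
- post4_grip (a point): In the post's orange grip, 50 mm above its underside, on its axis. The grip is 42 mm along the post's x and 16 mm thick (y), with a white line along x on its top. Half a turn looks and works the same.
- oil_bottle: Small amber bottle, 36 mm diameter, 75 mm tall, origin under its base. A bystander: leave it where it is.
- slide_box: Green slide box 85 x 105 x 35 mm, origin under its centre. A bystander: leave it where it is.
- objective: Aluminium microscope objective standing up, 34 mm diameter, 60 mm tall, origin under its base. A bystander: leave it where it is.
- wrench: Wrench lying on the table, along its own x. A bystander: leave it where it is.
- dish: Shallow glass dish, 90 mm diameter, 18 mm high, origin under its base. A bystander: leave it where it is.
- filter_case: White case 70 x 50 x 30 mm, origin under its centre. A bystander: leave it where it is.
There are look-alikes about, which are no part of the job. What is shaped like the post4 but purple is not meant.

How it is judged:
By the outcome, as a careful person would: the job done as asked, in the order asked, and still so for the second after the job is handed in, with the robot touching nothing.
Of post1, post2, post3, post4 only 3 to 4 are there at a start; the rules pass over those that are not, and their reading is None.
At some moment in a run one of tray may be knocked a few centimetres aside while the robot is not near it.
It also fails if it takes over 210 s, if anything falls off the work surface, if the arm or the gripper's body presses on something with over 40 N, if the wrist force passes 120 N, or if a joint passes its speed limit or range.

## Working session

There is one attempt and no reset: what is moved stays moved. The work goes in short steps, Python scripts to look and compute and a tool call to move; the robot and the scene stay as the last step left them, time stands still between calls to the robot, and variables do not carry over. Pictures are saved under pics/ and viewed, about 12 in all and at most 16, crops included, and the job is handed in when it is done.

Besides the shell and the picture viewer there is one more tool, called after "Emit:" in YAML: its name, and indented under it one key for each argument. servo_tool: Moves the arm, as the interface text tells. Its arguments: {"type":"object","properties":{"series":{"type":"string"}},"required":["series"]}

```bash
mkdir -p pics; cat > h.py <<'E'
import numpy as np, cv2
from scipy.spatial.transform import Rotation as Rn
from bench import robot, snapshot, calibration
def K(c): return np.array([[c['fx'],0,c['cx']],[0,c['fy'],c['cy']],[0,0,1.]])
def cam(name,obs=None):
    c=calibration(name)
    if name=='wrist':
        o=obs or robot.get_obs(); T=np.array(c['tool_from_camera'])
        R=Rn.from_euler('xyz',o['ee_rot']).as_matrix()
        return K(c),R@T[:3,:3],R@T[:3,3]+np.array(o['tool_pos'])
    R=cv2.Rodrigues(np.array(c['rvec'],float))[0]
    return K(c),R.T,-R.T@np.array(c['tvec'],float).ravel()
def ray(C,uv,z):
    k,R,p=C; uv=np.atleast_2d(np.array(uv,float))
    d=(R@np.linalg.inv(k)@np.c_[uv,np.ones(len(uv))].T).T
    return p+d*((z-p[2])/d[:,2])[:,None]
def cloud(C,dep):
    k,R,p=C; v,u=np.mgrid[:dep.shape[0],:dep.shape[1]]
    c=np.stack([(u-k[0,2])/k[0,0]*dep,(v-k[1,2])/k[1,1]*dep,dep],-1)
    return c@R.T+p
def save(n,im): cv2.imwrite('pics/'+n+'.png',cv2.cvtColor(im,cv2.COLOR_RGB2BGR))
def hsv(im): return cv2.cvtColor(im,cv2.COLOR_RGB2HSV)
E
python3 - <<'E'
from h import *
o=robot.get_obs(); print({k:np.round(v,3).tolist() for k,v in o.items()})
for n in ['top','scene']:
    im,d=snapshot(n); save(n+'0',im); np.savez('pics/'+n+'0.npz',im=im,d=d)
    C=cam(n); print(n,C[2].round(3),C[0].round(1).tolist(),C[1].round(2).tolist())
print(calibration('wrist'))
E
```

```text
{'time': 0.0, 'joint_positions': [1.004, 0.088, 1.372, 0.0, 1.684, -0.103], 'qvel': [-0.001, 0.001, -0.0, -0.002, 0.0, -0.001], 'joint_torque': [-0.001, -34.018, -30.243, 0.072, 0.033, -0.0], 'tool_pos': [0.246, 0.491, 0.204], 'ee_rot': [-3.139, -0.0, 2.678], 'wrist_force': [0.395, -0.334, -0.455], 'wrist_torque': [-0.031, 0.01, 0.023], 'width': 0.094}
top [ 0.453 -0.025  1.24 ] [[388.7, 0.0, 321.1], [0.0, 388.7, 205.3], [0.0, 0.0, 1.0]] [[0.0, -0.99, 0.12], [-1.0, -0.0, 0.01], [-0.01, -0.12, -0.99]]
scene [1.373 0.133 0.806] [[370.9, 0.0, 324.6], [0.0, 370.9, 202.9], [0.0, 0.0, 1.0]] [[-0.21, 0.64, -0.74], [0.98, 0.15, -0.15], [0.02, -0.76, -0.65]]
{'fx': 291.8715982765122, 'fy': 291.8715982765122, 'cx': 317.72341120324256, 'cy': 203.45426290889722, 'tool_from_camera': array([[-1.02426512e-04, -9.69101864e-01, -2.46660833e-01,
         7.09434144e-02],
       [ 9.99999989e-01, -7.18671566e-05, -1.32894694e-04,
         7.80912436e-04],
       [ 1.11061683e-04, -2.46660844e-01,  9.69101860e-01,
        -1.79185610e-01],
       [ 0.00000000e+00,  0.00000000e+00,  0.00000000e+00,
         1.00000000e+00]])}
```

View pics/top0.png

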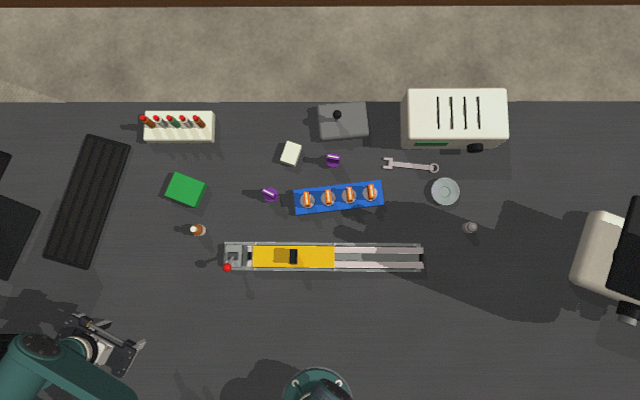

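View pics/scene0.png

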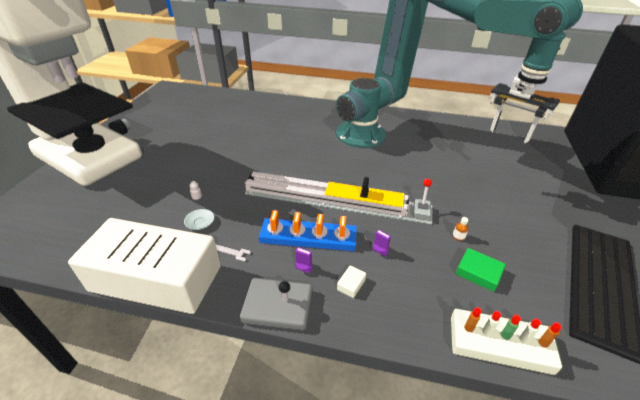

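Top view: four orange posts in the blue tray at (307,200), (328,197), (349,194) and (371,191). Red catch ball at (227,267), yellow shutter about (293,257) with its black handle at (293,256). Look-alikes: purple posts at (270,194) and (333,160), a grey block with a black-ball stick at (337,115), and red-capped vials at (142–200,120). The first reach is to the red ball at (227,267), on the rail's end block.

```bash
cat > meas.py <<'E'
from h import *
def blobs(m,mina=15):
    n,l,s,c=cv2.connectedComponentsWithStats(m.astype(np.uint8)); return [(l==i,s[i,4],c[i]) for i in range(1,n) if s[i,4]>=mina]
def masks(im):
    H=hsv(im).astype(int); h,s,v=H[...,0],H[...,1],H[...,2]
    return dict(yellow=(h>18)&(h<32)&(s>150)&(v>100),red=((h<4)|(h>175))&(s>160)&(v>90),blue=(h>100)&(h<122)&(s>150)&(v>50),orange=(h>5)&(h<18)&(s>140)&(v>110),purple=(h>125)&(h<160)&(s>80)&(v>40))
def rect(P):
    r=cv2.minAreaRect((P[:,:2]*1000).astype(np.float32)); b=cv2.boxPoints(r)
    e=b[1]-b[0]; f=b[2]-b[1]; L=e if np.hypot(*e)>np.hypot(*f) else f
    a=np.arctan2(L[1],L[0]); a=(a+np.pi/2)%np.pi-np.pi/2
    return np.array(r[0])/1000,sorted(np.round(r[1],1)),a
E
python3 - <<'E'
from meas import *
for n in ['top','scene']:
    z=np.load(f'pics/{n}0.npz'); im,d=z['im'],z['d']; C=cam(n); X=cloud(C,d); M=masks(im)
    for k,m in M.items():
        for b,a,c in blobs(m):
            P=X[b]; P=P[np.isfinite(P).all(1)]
            print(n,k,a,c.round(1),P.mean(0).round(4),'zmed/max',np.percentile(P[:,2],[50,98]).round(3))
            if k in('yellow','blue') and a>300:
                zz=.045 if k=='yellow' else .024
                vu=np.argwhere(b)[:,::-1]; print('   rect',rect(ray(C,vu,zz)))
z=np.load('pics/top0.npz'); im=z['im']
save('crop1',cv2.resize(im[180:290,205:435],None,fx=3.4,fy=3.4,interpolation=cv2.INTER_CUBIC))
E
```

```text
top yellow 1684 [293.1 256. ] [0.4427 0.0723 0.0475] zmed/max [0.046 0.051]
   rect (array([0.44276117, 0.07157697]), [np.float64(66.6), np.float64(248.0)], np.float32(-1.5683957))
top red 29 [142.3 117.6] [0.8599 0.5318 0.1034] zmed/max [0.111 0.115]
top red 21 [155.9 117.6] [0.8568 0.4867 0.1113] zmed/max [0.112 0.115]
top red 20 [169.  117.5] [0.8566 0.4462 0.1129] zmed/max [0.113 0.117]
top red 19 [181.9 117.5] [0.8569 0.4076 0.1117] zmed/max [0.112 0.115]
top red 22 [195.1 117.5] [0.8566 0.3673 0.1125] zmed/max [0.113 0.117]
top red 57 [226.5 267.2] [0.4106 0.2591 0.1083] zmed/max [0.11  0.116]
top blue 1436 [338.1 197.7] [ 0.6251 -0.0658  0.026 ] zmed/max [0.024 0.029]
   rect (array([ 0.62764648, -0.06588376]), [np.float64(81.6), np.float64(280.5)], np.float32(-1.4515463))
top orange 29 [147.6 120.8] [0.8552 0.5225 0.0877] zmed/max [0.093 0.102]
top orange 23 [199.  120.6] [0.8369 0.3458 0.1416] zmed/max [0.095 0.741]
top orange 50 [370.8 191.1] [ 0.6384 -0.1633  0.0751] zmed/max [0.077 0.081]
top orange 52 [349.2 193.4] [ 0.6314 -0.098   0.0738] zmed/max [0.077 0.082]
top ora
[... 1818 characters left out ...]
cene orange 122 [274.  220.8] [ 0.6434 -0.1628  0.0616] zmed/max [0.065 0.084]
scene orange 101 [296.5 224. ] [ 0.6487 -0.094   0.0692] zmed/max [0.063 0.084]
scene orange 79 [319.2 227.1] [ 0.6389 -0.0297  0.0624] zmed/max [0.063 0.083]
scene orange 84 [461.5 227.3] [0.5426 0.3684 0.0608] zmed/max [0.053 0.061]
scene orange 62 [341.6 230.9] [0.636  0.0347 0.0595] zmed/max [0.06  0.082]
scene orange 161 [471.4 322.2] [0.8684 0.3656 0.0814] zmed/max [0.078 0.102]
scene orange 211 [547.8 337.2] [0.8662 0.5244 0.0785] zmed/max [0.076 0.1  ]
scene purple 315 [381.1 243.8] [0.6481 0.149  0.047 ] zmed/max [0.041 0.077]
scene purple 339 [303.3 260.5] [ 0.7549 -0.0461  0.0458] zmed/max [0.042 0.076]
```

View pics/crop1.png

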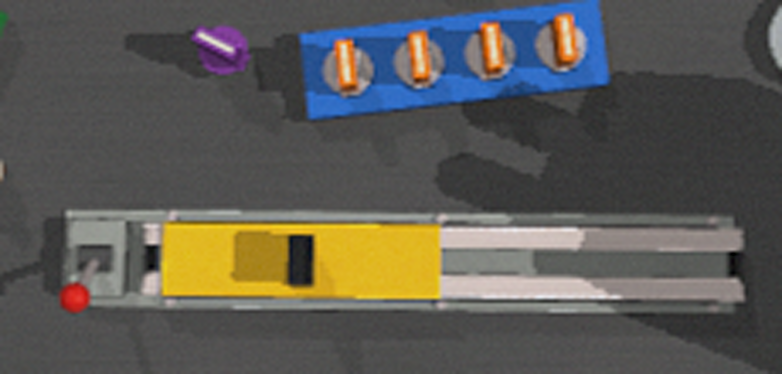

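The crop confirms the choice: the red ball (at about 75,297 in the crop) is on the grey block at the rail end, leaning to the robot side. All four pockets hold orange posts.

```bash
cat > go.py <<'E'
import sys
from h import *
def delta(t,yaw,quiet=False):
    o=robot.get_obs(); R=Rn.from_euler('xyz',o['ee_rot']).as_matrix(); y=np.arctan2(R[1,0],R[0,0])
    d=R.T@(np.array(t)-o['tool_pos'])*100; tr=-((yaw-y+np.pi)%(2*np.pi)-np.pi)
    print('t',round(o['time'],2),'pos',np.round(o['tool_pos'],4),'yaw',round(y,4),'q6',round(o['joint_positions'][5],2),'w',round(o['width'],4),'F',np.round(o['wrist_force'],1))
    print('DELTA cm',d.round(2),'turn',round(tr,3))
if __name__=='__main__': delta([float(a) for a in sys.argv[1:4]],float(sys.argv[4]))
E
python3 go.py .362 .2595 .088 3.1416
```

```text
t 0.1 pos [0.2458 0.4915 0.2044] yaw 2.6778 q6 -0.1 w 0.0937 F [-0.3  0.1  0.7]
DELTA cm [-20.77 -15.52  11.67] turn -0.464
```

Emit:
servo_tool:
  series: "1 -4 -3 0 -0.1; 1 -8 -6 0 -0.2; 1 -12 -9 2 -0.3; 1 -16 -12 4 -0.4; 1 -20.8 -15.5 6 -0.464; 1 -20.8 -15.5 9 -0.464; 1 -20.8 -15.5 11.7 -0.464; 1 -20.8 -15.5 11.7 -0.464; 1 -20.8 -15.5 11.7 -0.464; 1 -20.8 -15.5 11.7 -0.464; 1 -20.8 -15.5 11.7 -0.464"

```text
time: 1.02
tool_pos: [0.3633, 0.2612, 0.0898]
ee_rot: [3.14, 0.002, -3.141]
wrist_force: [0.3, -0.5, -0.3]
width: 0.0243
```

Emit:
servo_tool:
  series: "1 0 0 0 0; 1 0 0 0 0; 1 0 0 0 0; 1 -1 0 0 0; 1 -2 0 0 0; 1 -3 0 0 0; 1 -4 0 0 0; 1 -5 0 0 0; 1 -6 0 0 0; 1 -7 0 0 0; 1 -8 0 0 0; 1 -8.5 0 0 0; 1 -9 0 0 0; 1 -9.5 0 0 0; 1 -9.9 0 0 0; 1 -9.9 0 0 0; 1 -9.9 0 0 0"

```text
time: 2.43
tool_pos: [0.4612, 0.2602, 0.0882]
ee_rot: [-3.141, -0.001, -3.141]
wrist_force: [-4.0, -1.0, -0.4]
width: 0.0007
```

```bash
python3 - <<'E'
from meas import *
for n in ['top','scene']:
    im,d=snapshot(n); C=cam(n); X=cloud(C,d)
    for b,a,c in blobs(masks(im)['red'],8):
        P=X[b]
        if P[:,0].mean()<.7: print(n,a,c,P.mean(0).round(4),ray(C,c,.102).round(4))
print(robot.get_obs()['wrist_force'])
E
```

```text
scene 48 [426.47916667 197.52083333] [0.4888 0.2597 0.1073] [[0.482  0.2606 0.102 ]]
[-2.47812855 -0.08707959 -0.66027231]
```

Emit:
servo_tool:
  series: "1 -0.2 0 0 0; 1 -0.4 0 0 0; 1 -0.5 0 0 0; 1 -0.5 0 0 0; 1 -0.5 0 0 0"

```text
time: 2.95
tool_pos: [0.4617, 0.2602, 0.088]
ee_rot: [-3.14, -0.011, -3.14]
wrist_force: [-13.3, -1.4, 4.8]
width: 0.0003
```

Emit:
servo_tool:
  series: "1 2 0 0 0; 1 3 0 0 0; 1 3 0 -4 0; 1 3 0 -8 0; -0.2 3 -4 -10 0; -0.2 3 -8 -10 0; -0.2 3 -12 -10 0; -0.2 3 -16 -10 0; -0.2 2.4 -18.9 -10 0; -0.2 2.4 -18.9 -10 0; -0.2 2.4 -18.9 -10 0;-0.2 2.4 -18.9 -10 0"

```text
time: 3.95
tool_pos: [0.4432, 0.0716, 0.189]
ee_rot: [3.141, 0.002, 3.142]
wrist_force: [-0.7, -0.0, -0.1]
width: 0.0507
```

```bash
python3 - <<'E'
from meas import *
o=robot.get_obs(); im,d=snapshot('wrist'); C=cam('wrist',o); save('w1',im); np.savez('pics/w1.npz',im=im,d=d)
X=cloud(C,d); m=masks(im)['yellow']
for b,a,c in blobs(m,300):
    vu=np.argwhere(b)[:,::-1]; print(a,c,np.median(X[b],0).round(4),rect(ray(C,vu,.045)))
H=(X[...,2]>.09)&(X[...,2]<.105)
for b,a,c in blobs(H,100): print('tall',a,c,X[b].mean(0).round(4),np.ptp(X[b],0))
import go; go.delta([.4428,.0716,.061],np.pi)
E
```

```text
11697 [318.48414123 192.79199795] [0.4422 0.072  0.046 ] (array([0.44411163, 0.07291755]), [np.float64(66.6), np.float64(251.0)], np.float32(1.5633436))
478 [421.88493724 310.15690377] [0.4152 0.098  0.3046] (array([0.5992605 , 0.20339407]), [np.float64(18.2), np.float64(88.5)], np.float32(0.21828485))
1678 [431.01191895 367.16924911] [0.4249 0.1002 0.313 ] (array([0.67886249, 0.20609064]), [np.float64(22.5), np.float64(304.8)], np.float32(1.5703002))
tall 753 [318.01062417 204.69853918] [0.443  0.0724 0.0974] [0.0443624  0.01574726 0.00985118]
tall 279 [502.72043011 241.55913978] [0.4794 0.2531 0.1006] [0.0243538  0.0238613  0.01378691]
t 4.0 pos [0.4431 0.0721 0.1888] yaw -3.1404 q6 -1.54 w 0.0542 F [0.5 0.  0.2]
DELTA cm [ 0.04 -0.05 12.78] turn 0.001
```

View pics/w1.png

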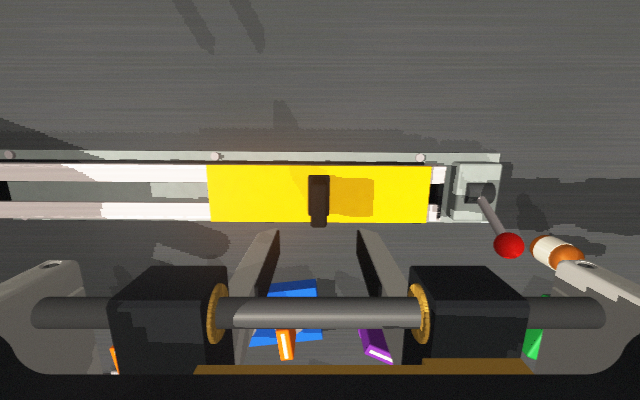

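Wrist view: catch ball now leans to the far side (509,245); the handle (318,200) sits between the fingers. Measured 44×16 mm and top at 0.097 m, matching the description. Grip and slide.

Emit:
servo_tool:
  series: "-0.2 0 0 4 0; -0.2 0 0 8 0; -0.2 0 0 11 0; -0.2 0 0 12.8 0; -0.2 0 0 12.8 0; 1 0 0 12.8 0; 1 0 0 12.8 0; 1 0 0 12.8 0; 1 0 0 12.8 0; 1 0 0 12.8 0; 1 0 0 12.8 0; 1 0 0 12.8 0"

```text
time: 5.0
tool_pos: [0.4433, 0.0715, 0.0613]
ee_rot: [3.141, 0.002, 3.141]
wrist_force: [0.4, 0.6, 3.0]
width: 0.0157
```

Emit:
servo_tool:
  series: "1 0 -1 0 0; 1 0 -3 0 0; 1 0 -5 0 0; 1 0 -7 0 0; 1 0.05 -9 0 0; 1 0.05 -11 0 0; 1 0.1 -13 0 0; 1 0.1 -15 0 0; 1 0.1 -17 0 0; 1 0.15 -19 0 0; 1 0.15 -21 0 0; 1 0.2 -22.5 0 0; 1 0.2 -23.5 0 0; 1 0.2 -24.2 0 0; 1 0.2 -24.6 0 0; 1 0.2 -24.8 0 0; 1 0.2 -25 0 0; 1 0.2 -25.1 0 0; 1 0.2 -25.2 0 0; 1 0.2 -25.2 0 0"

```text
time: 6.67
tool_pos: [0.4415, -0.1774, 0.0612]
ee_rot: [3.136, 0.001, -3.14]
wrist_force: [1.3, 11.3, 7.2]
width: 0.0161
```

Emit:
servo_tool:
  series: "-0.2 0 0.05 0 0; -0.2 0 0.05 0 0; -0.2 0 0.05 0 0; -0.2 0 0.05 0 0; -0.2 0 0.05 0 0; -0.2 0 0.05 -4 0.0; -0.2 0 2 -8 0.12; -0.2 0 4 -12 0.24; -0.2 0 6 -14 0.36; -0.2 0 9 -14 0.48; -0.2 0 12 -14 0.6; -0.2 0 15 -14 0.72; -0.2 0 18 -14 0.84; -0.2 0 21 -14 0.96; -0.2 0 24 -14 1.08; -0.2 0 25 -14 1.2; -0.2 0 25 -14 1.32; -0.2 0 25 -14 1.44; -0.2 0 25 -14 1.565; -0.2 0 25 -14 1.571"

```text
time: 8.33
tool_pos: [0.4407, 0.0692, 0.2002]
ee_rot: [-3.141, 0.0, 1.569]
wrist_force: [-0.2, 0.2, 0.2]
width: 0.0562
```

```bash
python3 - <<'E'
from meas import *
o=robot.get_obs(); im,d=snapshot('wrist'); C=cam('wrist',o); save('w2',im); np.savez('pics/w2.npz',im=im,d=d)
print(o['tool_pos'],o['ee_rot'])
im2,d2=snapshot('top'); save('top1',im2); np.savez('pics/top1.npz',im=im2,d=d2)
X=cloud(C,d); m=masks(im)['yellow']
for b,a,c in blobs(m,300): print(a,c,np.median(X[b],0).round(4),np.ptp(X[b],0).round(3))
# slot edges from depth: lip-top points per y
for y in np.arange(-.03,.2,.02):
    s=(abs(X[...,1]-y)<.006)&(abs(X[...,2]-.04)<.008)&(abs(X[...,0]-.442)<.05)
    x=np.sort(X[s][:,0]); 
    if len(x)<10: continue
    g=np.diff(x); i=g.argmax(); print(round(y,2),'lips',x[[0,i,i+1,-1]].round(4),'mid',((x[i]+x[i+1])/2).round(4),'gap',g[i].round(4),'outer mid',((x[0]+x[-1])/2).round(4))
E
```

```text
[0.44065013 0.06915613 0.20018268] [-3.14107642e+00  4.70911548e-04  1.56878442e+00]
516 [201.78294574 315.14147287] [0.4123 0.0968 0.3161] [0.031 0.054 0.075]
618 [319.33495146 290.49352751] [ 0.4427 -0.0585  0.0459] [0.069 0.229 0.373]
3482 [371.64503159 356.96410109] [0.4546 0.0877 0.322 ] [0.084 0.349 0.375]
-0.03 lips [0.4121 0.4312 0.4554 0.4746] mid 0.4433 gap 0.0242 outer mid 0.4434
-0.01 lips [0.4114 0.4314 0.4553 0.4754] mid 0.4433 gap 0.0239 outer mid 0.4434
0.01 lips [0.4117 0.4316 0.4563 0.4751] mid 0.4439 gap 0.0248 outer mid 0.4434
0.03 lips [0.4122 0.4317 0.4561 0.4757] mid 0.4439 gap 0.0244 outer mid 0.4439
0.05 lips [0.4126 0.4308 0.456  0.4755] mid 0.4434 gap 0.0252 outer mid 0.444
0.07 lips [0.412  0.431  0.4559 0.476 ] mid 0.4435 gap 0.0249 outer mid 0.444
0.09 lips [0.4122 0.4312 0.4568 0.4758] mid 0.444 gap 0.0257 outer mid 0.444
0.11 lips [0.4127 0.4314 0.4567 0.4763] mid 0.444 gap 0.0253 outer mid 0.4445
0.13 lips [0.4132 0.4316 0.4565 0.476 ] mid 0.444 gap 0.0249 outer mid 0.4446
0.15 lips [0.4126 0.4317 0.4565 0.4766] mid 0.4441 gap 0.0248 outer mid 0.4446
0.17 lips [0.413  0.4319 0.4572 0.4762] mid 0.4446 gap 0.0253 outer mid 0.4446
0.19 lips [0.4135 0.4322 0.457  0.4768] mid 0.4446 gap 0.0248 outer mid 0.4451
```

View pics/w2.png

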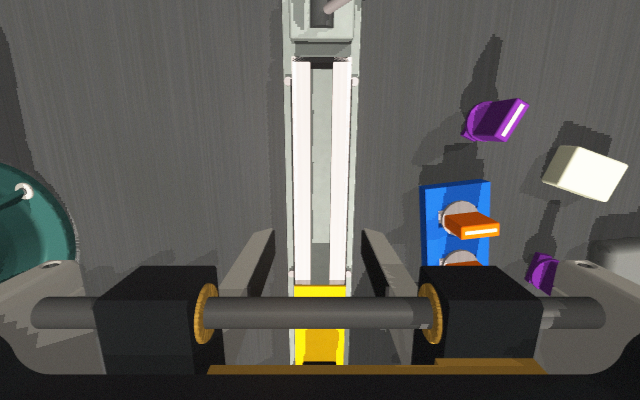

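Wrist view: the slot is bare from the shutter's edge (320,285) to the catch end, and the lip gap measures 24–25 mm as expected. Now the tray as seen from the top.

```bash
cat > tray.py <<'E'
from meas import *
import go
def tray(name='top',z=None,show=None):
    o=robot.get_obs()
    im,d=snapshot(name) if z is None else (z['im'],z['d']); C=cam(name,o); X=cloud(C,d); M=masks(im)
    bl=[(b,a) for b,a,c in blobs(M['blue'],300) if X[b][:,2].mean()<.06]
    for b,a in bl:
        vu=np.argwhere(b)[:,::-1]; print('tray',a,rect(ray(C,vu,.024)))
    m=(M['orange']|((hsv(im)[...,1]<60)&(im.min(2)>170)))&(X[...,2]>.069)&(X[...,2]<.088)&(X[...,0]>.5)
    for b,a,c in blobs(m,25):
        p=X[b]; r=cv2.minAreaRect((p[:,:2]*1000).astype(np.float32)); 
        print('post',a,c.round(1),((p[:,:2].min(0)+p[:,:2].max(0))/2).round(4),'mean',p.mean(0).round(4),'rect',rect(p))
if __name__=='__main__':
    import sys; tray(sys.argv[1] if len(sys.argv)>1 else 'top')
E
python3 -c "
from tray import *
tray('top',np.load('pics/top1.npz'))
go.delta([.615,.0318,.19],.119)"
```

```text
tray 1436 (array([ 0.62764648, -0.06588376]), [np.float64(81.6), np.float64(280.5)], np.float32(-1.4515463))
post 52 [371.2 191. ] [ 0.64   -0.1642] mean [ 0.6383 -0.1644  0.0775] rect (array([ 0.63958942, -0.16418323]), [np.float64(14.7), np.float64(40.0)], np.float32(0.14317179))
post 50 [349.7 193.3] [ 0.6308 -0.0988] mean [ 0.6313 -0.0992  0.0782] rect (array([ 0.63131812, -0.0995871 ]), [np.float64(15.0), np.float64(40.5)], np.float32(0.124776125))
post 52 [328.1 195.6] [ 0.6247 -0.0338] mean [ 0.6243 -0.0341  0.0777] rect (array([ 0.62423206, -0.03385477]), [np.float64(14.9), np.float64(40.5)], np.float32(0.14052343))
post 55 [306.5 198.7] [0.6154 0.0312] mean [0.6146 0.031  0.078 ] rect (array([0.61575433, 0.03164788]), [np.float64(14.6), np.float64(41.4)], np.float32(0.1508038))
post 112 [613.4 220.3] [ 0.5509 -0.8864] mean [ 0.5513 -0.8877  0.0711] rect (array([ 0.55421509, -0.88703058]), [np.float64(28.8), np.float64(60.7)], np.float32(1.2104088))
t 8.43 pos [0.4407 0.069  0.2003] yaw 1.5735 q6 0.03 w 0.056 F [ 0.6 -0.5  1.1]
DELTA cm [-3.77 17.42  1.02] turn 1.455
```

Emit:
servo_tool:
  series: "-0.1 0 3 0 0.12; -0.1 -1 6 0 0.24; -0.1 -2 9 0 0.36; -0.1 -3 12 0 0.48; -0.1 -3.8 15 0 0.6; -0.1 -3.8 17.4 0 0.72; -0.1 -3.8 17.4 0 0.84; -0.1 -3.8 17.4 0 0.96; -0.1 -3.8 17.4 0 1.08; -0.1 -3.8 17.4 0 1.2; -0.1 -3.8 17.4 0 1.32; -0.1 -3.8 17.4 0 1.44; -0.1 -3.8 17.4 0 1.455; -0.1 -3.8 17.4 0 1.455"

```text
time: 9.6
tool_pos: [0.6148, 0.031, 0.2002]
ee_rot: [-3.142, 0.0, 0.119]
wrist_force: [0.3, 0.2, 0.7]
width: 0.0516
```

```bash
python3 -c "
from tray import *
tray('wrist')
go.delta([.6156,.0315,.038],.125)"
```

```text
tray 5151 (array([ 0.63077698, -0.06331319]), [np.float64(81.6), np.float64(275.9)], np.float32(-1.4516615))
post 177 [415.   74.2] [ 0.7488 -0.0484] mean [ 0.7491 -0.0481  0.0726] rect (array([ 0.74921063, -0.0484653 ]), [np.float64(4.9), np.float64(34.9)], np.float32(1.3693081))
post 144 [208.2 163.2] [0.6384 0.1494] mean [0.6383 0.1498 0.0725] rect (array([0.63818689, 0.14954791]), [np.float64(4.9), np.float64(33.9)], np.float32(1.1282755))
post 45 [314.  179.5] [0.6297 0.0355] mean [0.6349 0.0377 0.0758] rect (array([0.63221893, 0.03925952]), [np.float64(11.0), np.float64(23.7)], np.float32(-0.50367856))
post 119 [372.5 190.5] [ 0.6272 -0.0288] mean [ 0.6303 -0.0255  0.0749] rect (array([ 0.62821985, -0.02577386]), [np.float64(12.4), np.float64(42.1)], np.float32(-0.16481006))
post 178 [433.3 192.6] [ 0.6347 -0.0945] mean [ 0.6356 -0.0905  0.0742] rect (array([ 0.63574884, -0.0913297 ]), [np.float64(12.6), np.float64(42.5)], np.float32(-0.17591202))
post 242 [495.  193.3] [ 0.6422 -0.1613] mean [ 0.6427 -0.1563  0.0741] rect (array([ 0.64202136, -0.16126729]), [np.float64(13.9), 
[... 323 characters left out ...]
[np.float64(5.2), np.float64(33.7)], np.float32(0.10939908))
post 140 [441.9 195.2] [ 0.6342 -0.0983] mean [ 0.6347 -0.0983  0.0786] rect (array([ 0.63433289, -0.09879109]), [np.float64(5.9), np.float64(33.7)], np.float32(0.14297605))
post 142 [504.4 195.5] [ 0.642  -0.1643] mean [ 0.6423 -0.1639  0.0786] rect (array([ 0.64213239, -0.1642708 ]), [np.float64(6.2), np.float64(33.7)], np.float32(0.10789895))
post 218 [  6.7 239.2] [0.5262 0.3711] mean [0.5269 0.3704 0.0735] rect (array([0.52610669, 0.37098294]), [np.float64(13.1), np.float64(18.1)], np.float32(-0.053241253))
t 9.65 pos [0.6147 0.031  0.2003] yaw 0.1193 q6 1.41 w 0.0515 F [-0.6 -0.2  0.6]
DELTA cm [ 0.1  -0.04 16.23] turn -0.006
```

Emit:
servo_tool:
  series: "-0.1 0.2 0.05 4 0; -0.1 0.2 0.05 8 0; -0.1 0.2 0.05 11 0; -0.1 0.2 0.05 13.5 0; -0.1 0.2 0.05 15.5 0; -0.1 0.2 0.05 16.2 0; -0.1 0.2 0.05 16.2 0; 1 0.2 0.05 16.2 0; 1 0.2 0.05 16.2 0; 1 0.2 0.05 16.2 0; 1 0.2 0.05 16.2 0; 1 0.2 0.05 16.2 0; 1 0.2 0.05 16.2 0; 1 0.2 0.05 16.2 0; 1 0.2 0.05 14 0; 1 0.2 0.05 12 0; 1 0.2 0.05 9 0; 1 0.2 0.05 6 0; 1 0.2 0.05 4 0; 1 0.2 0.05 4 0"

```text
time: 11.32
tool_pos: [0.6196, 0.0309, 0.1665]
ee_rot: [3.14, -0.01, 0.116]
wrist_force: [0.9, 0.4, 0.3]
width: 0.0158
```

```bash
python3 go.py .444 .168 .14 1.564; python3 - <<'E'
from h import *
im,d=snapshot('wrist'); save('w3',im)
E
```

```text
t 11.32 pos [0.6196 0.0309 0.1665] yaw 0.1159 q6 1.41 w 0.0158 F [0.9 0.4 0.3]
DELTA cm [-15.88 -15.65   2.46] turn -1.448
```

View pics/w3.png

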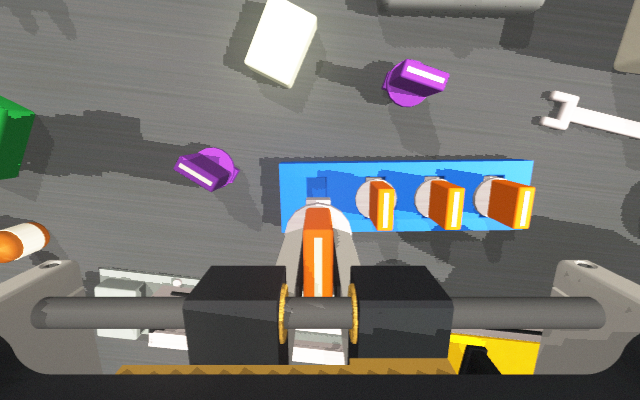

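Wrist view: the post is held square, the other three still stand in the tray, and pocket 1 is empty. Carry it to the slot.

Emit:
servo_tool:
  series: "1 -2 -2 0 -0.12; 1 -4 -4 0 -0.24; 1 -6 -6 0 -0.36; 1 -8 -8 0 -0.48; 1 -10 -10 0 -0.6; 1 -12 -12 0 -0.72; 1 -14 -14 0 -0.84; 1 -15.7 -15.6 1 -0.96; 1 -15.7 -15.6 2.5 -1.08; 1 -15.7 -15.6 2.5 -1.2; 1 -15.7 -15.6 2.5 -1.32; 1 -15.7 -15.6 2.5 -1.44; 1 -15.7 -15.6 2.5 -1.448; 1 -15.7 -15.6 2.5 -1.448; 1 -15.7 -15.6 2.5 -1.448; 1 -15.7 -15.6 2.5 -1.448"

```text
time: 12.7
tool_pos: [0.4425, 0.1676, 0.1347]
ee_rot: [-3.14, 0.0, 1.562]
wrist_force: [-0.3, 0.2, -0.9]
width: 0.0161
```

```bash
python3 go.py .444 .168 .08 1.564
```

```text
t 12.7 pos [0.4425 0.1676 0.1347] yaw 1.562 q6 0.25 w 0.0161 F [-0.3  0.2 -0.9]
DELTA cm [0.04 0.16 5.47] turn -0.002
```

Emit:
servo_tool:
  series: "1 0 0.15 1 0; 1 0 0.15 2 0; 1 0 0.15 3 0; 1 0 0.15 4 0; 1 0 0.15 5 0; 1 0 0.15 5.5 0; 1 0 0.15 6 0; 1 0 0.15 6.5 0; 1 0 0.15 7 0; 1 0 0.15 7 0; 1 0 0.15 7 0"

```text
time: 13.62
tool_pos: [0.4443, 0.1678, 0.0654]
ee_rot: [-3.141, -0.0, 1.564]
wrist_force: [-0.2, 0.0, -2.1]
width: 0.0153
```

Emit:
servo_tool:
  series: "1 0 0 0.4 0; 1 0 0 0.8 0; 1 0 0 1.1 0; 1 0 0 1.3 0; 1 0 0 1.4 0; 1 0 0 1.4 0; 1 0 0 1.4 0"

```text
time: 14.2
tool_pos: [0.4444, 0.1678, 0.0533]
ee_rot: [3.141, -0.0, 1.564]
wrist_force: [-3.3, -1.5, 7.9]
width: 0.0161
```

Emit:
servo_tool:
  series: "1 0 0 -0.1 0.1; 1 0 0 -0.1 0.2; 1 0 0 -0.1 0.3; 1 0 0 -0.1 0.4; 1 0 0 -0.1 0.5; 1 0 0 -0.1 0.6; 1 0 0 -0.1 0.7; 1 0 0 -0.1 0.8; 1 0 0 -0.1 0.9; 1 0 0 -0.1 1.0; 1 0 0 -0.1 1.1; 1 0 0 -0.1 1.2; 1 0 0 -0.1 1.3; 1 0 0 -0.1 1.4; 1 0 0 -0.1 1.5; 1 0 0 -0.1 1.571; 1 0 0 -0.1 1.571; 1 0 0 -0.1 1.571; 1 0 0 -0.1 1.571"

```text
time: 15.78
tool_pos: [0.4452, 0.1679, 0.0533]
ee_rot: [-3.141, -0.002, -0.006]
wrist_force: [1.1, 0.1, 3.2]
width: 0.0159
```

Emit:
servo_tool:
  series: "-0.1 0 0 0 0; -0.1 0 0 0 0; -0.1 0 0 0 0; -0.1 0 0 0 0; -0.1 0 0 0 0; -0.1 0 0 0 0; -0.1 0 0 -2 0; -0.1 0 0 -6 0; -0.1 0 0 -10 0; -0.1 3 3 -12 0; -0.1 6 6 -12 -0.06; -0.1 9 9 -12 -0.12; -0.1 12 12 -12 -0.12; -0.1 15 16 -12 -0.12; -0.1 18 20.2 -12 -0.12; -0.1 18 20.2 -12 -0.12; -0.1 18 20.2 -12 -0.12; -0.1 18 20.2 -12 -0.12"

```text
time: 17.28
tool_pos: [0.623, -0.0367, 0.1714]
ee_rot: [-3.141, 0.002, 0.11]
wrist_force: [-0.2, -0.3, 0.3]
width: 0.0517
```

```bash
python3 - <<'E'
from tray import *
o=robot.get_obs();im,d=snapshot('wrist'); save('w4',im)
tray('top'); tray('wrist',dict(im=im,d=d))
im,d=snapshot('top');C=cam('top');X=cloud(C,d)
m=masks(im)['orange']&(X[...,2]>.06)&(X[...,0]<.5)&(X[...,0]>.4)
for b,a,c in blobs(m,15): print('seated',c,X[b].mean(0).round(4),rect(X[b]))
go.delta([.6255,-.0335,.038],.119)
E
```

```text
tray 357 (array([ 0.63921588, -0.16098605]), [np.float64(81.9), np.float64(89.0)], np.float32(-1.4388938))
tray 476 (array([ 0.60421179, -0.02163181]), [np.float64(47.6), np.float64(138.6)], np.float32(-1.4478507))
post 54 [371.1 191. ] [ 0.6397 -0.164 ] mean [ 0.6383 -0.1641  0.0778] rect (array([ 0.63956293, -0.16422537]), [np.float64(14.1), np.float64(39.8)], np.float32(0.14808369))
post 118 [613.1 220.4] [ 0.5523 -0.885 ] mean [ 0.5512 -0.8867  0.0711] rect (array([ 0.55228284, -0.88616821]), [np.float64(28.4), np.float64(60.8)], np.float32(1.1851069))
tray 12027 (array([ 0.62993823, -0.06349123]), [np.float64(82.4), np.float64(281.2)], np.float32(-1.4396695))
post 213 [347.  68.] [ 0.7486 -0.0459] mean [ 0.7486 -0.0458  0.0736] rect (array([ 0.74872449, -0.04596747]), [np.float64(4.9), np.float64(34.5)], np.float32(1.3897084))
post 160 [125.6 168.4] [0.6372 0.1519] mean [0.6372 0.1518 0.0734] rect (array([0.63716736, 0.15213069]), [np.float64(4.8), np.float64(34.6)], np.float32(1.1169888))
post 183 [376.4 197.6] [ 0.6338 -0.0948] mean [ 0.6364 -0.0899  0.0756] rect (array([ 0.63
[... 712 characters left out ...]
176703]), [np.float64(5.3), np.float64(33.0)], np.float32(0.14563501))
post 137 [314.5 203.1] [ 0.6249 -0.0309] mean [ 0.6251 -0.0308  0.0795] rect (array([ 0.62487274, -0.03083487]), [np.float64(2.9), np.float64(34.1)], np.float32(0.111706376))
post 35 [307.7 209.9] [ 0.6173 -0.0258] mean [ 0.6174 -0.025   0.0785] rect (array([ 0.61725494, -0.02499429]), [np.float64(1.9), np.float64(26.2)], np.float32(0.21113217))
seated [260.73770492 255.57377049] [0.444  0.1639 0.0896] (array([0.44430298, 0.16666898]), [np.float64(17.0), np.float64(38.0)], np.float32(-0.001560688))
t 17.43 pos [ 0.6224 -0.0343  0.1726] yaw 0.1141 q6 1.31 w 0.0516 F [-0.   0.6 -0.1]
DELTA cm [ 0.32 -0.04 13.46] turn -0.005
```

View pics/w4.png

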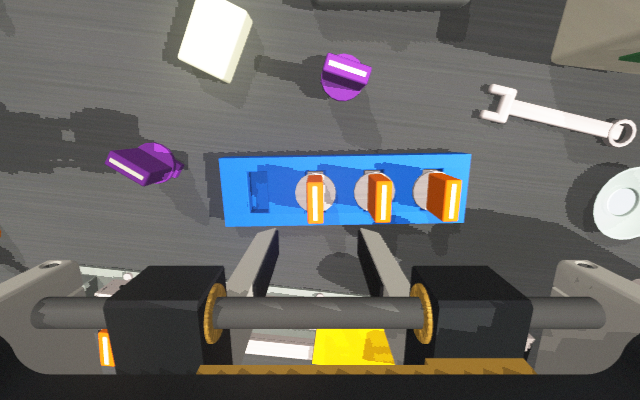

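Wrist view: three posts remain at (314,200), (379,200) and (447,200), with the next one centred between the fingers. The first post is seated at (0.444, 0.167), its grip across the rail. Pick number 2.

Emit:
servo_tool:
  series: "-0.1 0.3 0 4 0; -0.1 0.3 0 8 0; -0.1 0.3 0 11 0; -0.1 0.3 0 13 0; -0.1 0.3 0 13.4 0; -0.1 0.3 0 13.4 0; 1 0.3 0 13.4 0; 1 0.3 0 13.4 0; 1 0.3 0 13.4 0; 1 0.3 0 13.4 0; 1 0.3 0 13.4 0; 1 0.3 0 13.4 0; 1 0.3 0 13.4 0; 1 0.3 0 11 0; 1 0.3 0 8 0; 1 0.3 0 4 0; 1 0.3 0 2 0; 1 0.3 0 2 0; 1 0.3 0 2 0; 1 0.3 0 2 0"

```text
time: 19.1
tool_pos: [0.6245, -0.0351, 0.1495]
ee_rot: [-3.14, 0.005, 0.113]
wrist_force: [-0.5, -0.3, -2.9]
width: 0.0158
```

```bash
python3 go.py .4438 .106 .135 1.564
```

```text
t 19.1 pos [ 0.6245 -0.0351  0.1495] yaw 0.1126 q6 1.31 w 0.0158 F [-0.5 -0.3 -2.9]
DELTA cm [-16.36 -16.05   1.55] turn -1.451
```

Emit:
servo_tool:
  series: "1 -2 -2 0 -0.12; 1 -4 -4 0 -0.24; 1 -6 -6 0 -0.36; 1 -8 -8 0 -0.48; 1 -10 -10 0 -0.6; 1 -12 -12 0 -0.72; 1 -14 -14 0 -0.84; 1 -16.3 -16 1 -0.96; 1 -16.3 -16 1.6 -1.08; 1 -16.3 -16 1.6 -1.2; 1 -16.3 -16 1.6 -1.32; 1 -16.3 -16 1.6 -1.44; 1 -16.3 -16 1.6 -1.451; 1 -16.3 -16 1.6 -1.451; 1 -16.3 -16 1.6 -1.451; 1 -16.3 -16 1.6 -1.451"

```text
time: 20.43
tool_pos: [0.4454, 0.1054, 0.1355]
ee_rot: [-3.14, 0.0, 1.562]
wrist_force: [-1.1, -0.3, -2.2]
width: 0.0158
```

```bash
python3 go.py .444 .106 .065 1.564
```

```text
t 20.43 pos [0.4454 0.1054 0.1355] yaw 1.5619 q6 0.12 w 0.0158 F [-1.1 -0.3 -2.2]
DELTA cm [ 0.06 -0.13  7.05] turn -0.002
```

Emit:
servo_tool:
  series: "1 0 -0.15 1 0; 1 0 -0.15 2 0; 1 0 -0.15 3 0; 1 0 -0.15 4 0; 1 0 -0.15 5 0; 1 0 -0.15 5.5 0; 1 0 -0.15 6 0; 1 0 -0.15 6.5 0; 1 0 -0.15 7 0; 1 0 -0.15 7 0; 1 0 -0.15 7 0"

```text
time: 21.35
tool_pos: [0.4444, 0.1055, 0.0664]
ee_rot: [-3.141, -0.0, 1.564]
wrist_force: [0.6, 0.3, -2.8]
width: 0.016
```

Emit:
servo_tool:
  series: "1 0 0 0.4 0; 1 0 0 0.8 0; 1 0 0 1.1 0; 1 0 0 1.3 0; 1 0 0 1.5 0; 1 0 0 1.5 0; 1 0 0 1.5 0"

```text
time: 21.93
tool_pos: [0.4443, 0.1055, 0.0533]
ee_rot: [3.142, 0.0, 1.564]
wrist_force: [-4.9, -0.7, 7.4]
width: 0.0155
```

Emit:
servo_tool:
  series: "1 0 0 -0.1 0.1; 1 0 0 -0.1 0.2; 1 0 0 -0.1 0.3; 1 0 0 -0.1 0.4; 1 0 0 -0.1 0.5; 1 0 0 -0.1 0.6; 1 0 0 -0.1 0.7; 1 0 0 -0.1 0.8; 1 0 0 -0.1 0.9; 1 0 0 -0.1 1.0; 1 0 0 -0.1 1.1; 1 0 0 -0.1 1.2; 1 0 0 -0.1 1.3; 1 0 0 -0.1 1.4; 1 0 0 -0.1 1.5; 1 0 0 -0.1 1.571; 1 0 0 -0.1 1.571; 1 0 0 -0.1 1.571; 1 0 0 -0.1 1.571"

```text
time: 23.52
tool_pos: [0.4451, 0.1052, 0.0533]
ee_rot: [3.141, -0.002, -0.006]
wrist_force: [-0.6, -2.1, 4.1]
width: 0.0158
```

Emit:
servo_tool:
  series: "-0.1 0 0 0 0; -0.1 0 0 0 0; -0.1 0 0 0 0; -0.1 0 0 0 0; -0.1 0 0 0 0; -0.1 0 0 0 0; -0.1 0 0 -2 0; -0.1 0 0 -6 0; -0.1 0 0 -10 0; -0.1 3 3 -12 0; -0.1 6 6 -12 -0.06; -0.1 9 9 -12 -0.12; -0.1 12 12 -12 -0.125; -0.1 15 16 -12 -0.125; -0.1 18.7 20.4 -12 -0.125; -0.1 18.7 20.4 -12 -0.125; -0.1 18.7 20.4 -12 -0.125; -0.1 18.7 20.4 -12 -0.125; -0.1 18.7 20.4 -12 -0.125"

```text
time: 25.1
tool_pos: [0.6295, -0.0992, 0.172]
ee_rot: [-3.14, 0.001, 0.118]
wrist_force: [-0.2, 0.1, -0.4]
width: 0.0518
```

```bash
python3 - <<'E'
from tray import *
tray('wrist')
im,d=snapshot('top');C=cam('top');X=cloud(C,d)
m=masks(im)['orange']&(X[...,2]>.06)&(X[...,0]<.5)&(X[...,0]>.4)
for b,a,c in blobs(m,15): print('seated',c,X[b].mean(0).round(4),rect(X[b]))
go.delta([.6330,-.098,.038],.119)
E
```

```text
tray 13998 (array([ 0.62939008, -0.06563702]), [np.float64(82.2), np.float64(280.8)], np.float32(-1.438216))
post 208 [276.7  67.3] [ 0.7492 -0.0484] mean [ 0.7491 -0.0482  0.0726] rect (array([ 0.74919818, -0.04821281]), [np.float64(4.5), np.float64(34.5)], np.float32(1.3870455))
post 161 [ 60.1 166. ] [0.638  0.1499] mean [0.6382 0.1497 0.0727] rect (array([0.63799109, 0.14958069]), [np.float64(5.2), np.float64(34.7)], np.float32(1.111219))
post 179 [379.6 197.4] [ 0.6421 -0.1626] mean [ 0.6441 -0.1574  0.0753] rect (array([ 0.64182568, -0.16245369]), [np.float64(14.3), np.float64(41.3)], np.float32(0.12356138))
post 106 [313.4 197.5] [ 0.6335 -0.0977] mean [ 0.6369 -0.0937  0.0767] rect (array([ 0.63336005, -0.09796167]), [np.float64(14.4), np.float64(41.3)], np.float32(0.11399901))
post 143 [386.3 201.1] [ 0.6416 -0.1636] mean [ 0.6421 -0.1637  0.0786] rect (array([ 0.64154944, -0.16385957]), [np.float64(4.4), np.float64(32.8)], np.float32(0.124005914))
post 137 [317.6 202.8] [ 0.6327 -0.0986] mean [ 0.6325 -0.0982  0.0785] rect (array([ 0.63279785, -0.09855174]), [np.float64(3.9), np.float64(33.3)], np.float32(0.12136078))
seated [261.15714286 255.32857143] [0.4451 0.1606 0.1027] (array([0.44470224, 0.07487189]), [np.float64(38.1), np.float64(200.7)], np.float32(-1.5673883))
seated [281.81967213 256.57377049] [0.4413 0.1017 0.0906] (array([0.4415416 , 0.10295947]), [np.float64(14.3), np.float64(37.8)], np.float32(0.0074226856))
t 25.2 pos [ 0.6294 -0.0985  0.1729] yaw 0.1193 q6 1.21 w 0.0516 F [-0.6  0.2 -0.3]
DELTA cm [ 0.36  0.   13.49] turn 0.0
```

Emit:
servo_tool:
  series: "-0.1 0.3 0 4 0; -0.1 0.3 0 8 0; -0.1 0.3 0 11 0; -0.1 0.3 0 13 0; -0.1 0.3 0 13.4 0; -0.1 0.3 0 13.4 0; 1 0.3 0 13.4 0; 1 0.3 0 13.4 0; 1 0.3 0 13.4 0; 1 0.3 0 13.4 0; 1 0.3 0 13.4 0; 1 0.3 0 13.4 0; 1 0.3 0 13.4 0; 1 0.3 0 11 0; 1 0.3 0 8 0; 1 0.3 0 4 0; 1 0.3 0 2 0; 1 0.3 0 2 0; 1 0.3 0 2 0; 1 0.3 0 2 0"

```text
time: 26.87
tool_pos: [0.6316, -0.0992, 0.1495]
ee_rot: [-3.14, 0.004, 0.118]
wrist_force: [0.4, 0.4, -1.9]
width: 0.0158
```

```bash
python3 go.py .4437 .044 .135 1.564
```

```text
t 26.87 pos [ 0.6316 -0.0992  0.1495] yaw 0.1177 q6 1.21 w 0.0158 F [ 0.4  0.4 -1.9]
DELTA cm [-16.97 -16.43   1.55] turn -1.446
```

Emit:
servo_tool:
  series: "1 -2 -2 0 -0.12; 1 -4 -4 0 -0.24; 1 -6 -6 0 -0.36; 1 -8 -8 0 -0.48; 1 -10 -10 0 -0.6; 1 -12 -12 0 -0.72; 1 -14 -14 0 -0.84; 1 -17.1 -16.4 1 -0.96; 1 -17.1 -16.4 1.6 -1.08; 1 -17.1 -16.4 1.6 -1.2; 1 -17.1 -16.4 1.6 -1.32; 1 -17.1 -16.4 1.6 -1.44; 1 -17.1 -16.4 1.6 -1.447; 1 -17.1 -16.4 1.6 -1.447; 1 -17.1 -16.4 1.6 -1.447; 1 -17.1 -16.4 1.6 -1.447"

```text
time: 28.2
tool_pos: [0.4433, 0.0432, 0.1355]
ee_rot: [-3.14, -0.0, 1.563]
wrist_force: [-0.4, 0.1, -1.9]
width: 0.0159
```

```bash
python3 go.py .4437 .044 .065 1.564
```

```text
t 28.2 pos [0.4433 0.0432 0.1355] yaw 1.563 q6 -0.02 w 0.0159 F [-0.4  0.1 -1.9]
DELTA cm [0.08 0.05 7.05] turn -0.001
```

Emit:
servo_tool:
  series: "1 0 0 1 0; 1 0 0 2 0; 1 0 0 3 0; 1 0 0 4 0; 1 0 0 5 0; 1 0 0 5.5 0; 1 0 0 6 0; 1 0 0 6.5 0; 1 0 0 7 0; 1 0 0 7 0; 1 0 0 7 0"

```text
time: 29.12
tool_pos: [0.4438, 0.0433, 0.0664]
ee_rot: [-3.141, -0.0, 1.565]
wrist_force: [-0.6, 1.0, -2.4]
width: 0.016
```

Emit:
servo_tool:
  series: "1 0 0 0.4 0; 1 0 0 0.8 0; 1 0 0 1.1 0; 1 0 0 1.3 0; 1 0 0 1.5 0; 1 0 0 1.5 0; 1 0 0 1.5 0"

```text
time: 29.7
tool_pos: [0.4438, 0.0433, 0.0532]
ee_rot: [-3.142, 0.0, 1.565]
wrist_force: [-5.0, -0.3, 7.7]
width: 0.0163
```

Emit:
servo_tool:
  series: "1 0 0 -0.1 0.1; 1 0 0 -0.1 0.2; 1 0 0 -0.1 0.3; 1 0 0 -0.1 0.4; 1 0 0 -0.1 0.5; 1 0 0 -0.1 0.6; 1 0 0 -0.1 0.7; 1 0 0 -0.1 0.8; 1 0 0 -0.1 0.9; 1 0 0 -0.1 1.0; 1 0 0 -0.1 1.1; 1 0 0 -0.1 1.2; 1 0 0 -0.1 1.3; 1 0 0 -0.1 1.4; 1 0 0 -0.1 1.5; 1 0 0 -0.1 1.571; 1 0 0 -0.1 1.571; 1 0 0 -0.1 1.571; 1 0 0 -0.1 1.571"

```text
time: 31.28
tool_pos: [0.4445, 0.0431, 0.0532]
ee_rot: [3.141, -0.002, -0.005]
wrist_force: [-0.8, -1.2, 3.6]
width: 0.0156
```

Emit:
servo_tool:
  series: "-0.1 0 0 0 0; -0.1 0 0 0 0; -0.1 0 0 0 0; -0.1 0 0 0 0; -0.1 0 0 0 0; -0.1 0 0 0 0; -0.1 0 0 -2 0; -0.1 0 0 -6 0; -0.1 0 0 -10 0; -0.1 3 3 -12 0; -0.1 6 6 -12 -0.06; -0.1 9 9 -12 -0.12; -0.1 12 12 -12 -0.125; -0.1 15 16 -12 -0.125; -0.1 18.7 19 -12 -0.125; -0.1 19.6 20.7 -12 -0.125; -0.1 19.6 20.7 -12 -0.125; -0.1 19.6 20.7 -12 -0.125; -0.1 19.6 20.7 -12 -0.125"

```text
time: 32.87
tool_pos: [0.6382, -0.1646, 0.1718]
ee_rot: [-3.14, 0.001, 0.119]
wrist_force: [0.1, 0.3, 0.5]
width: 0.0517
```

```bash
python3 - <<'E'
from tray import *
tray('wrist')
im,d=snapshot('top');C=cam('top');X=cloud(C,d)
m=masks(im)['orange']&(X[...,2]>.06)&(X[...,2]<.1)&(X[...,0]<.5)&(X[...,0]>.4)
for b,a,c in blobs(m,15): print('seated',c,X[b].mean(0).round(4),rect(X[b]))
go.delta([.6410,-.164,.038],.119)
E
```

```text
tray 15643 (array([ 0.62833844, -0.06554593]), [np.float64(82.4), np.float64(280.5)], np.float32(-1.4438194))
post 205 [201.8  68.1] [ 0.7494 -0.0482] mean [ 0.7493 -0.0481  0.0726] rect (array([ 0.74932892, -0.04822879]), [np.float64(4.4), np.float64(33.9)], np.float32(1.3717362))
post 36 [  3.9 173.9] [0.633  0.1385] mean [0.6327 0.1385 0.0728] rect (array([0.63230389, 0.13834732]), [np.float64(5.0), np.float64(8.4)], np.float32(1.1655418))
post 152 [313.1 196. ] [ 0.6407 -0.1614] mean [ 0.6472 -0.1585  0.0771] rect (array([ 0.64185907, -0.15775893]), [np.float64(13.8), np.float64(41.8)], np.float32(-0.19602394))
post 136 [317.4 203.9] [ 0.6404 -0.1632] mean [ 0.6403 -0.1636  0.0787] rect (array([ 0.64029871, -0.1626718 ]), [np.float64(4.8), np.float64(34.5)], np.float32(0.11976302))
seated [261.14492754 255.49275362] [0.4443 0.1633 0.086 ] (array([0.44446234, 0.16647304]), [np.float64(16.9), np.float64(38.5)], np.float32(-0.028740883))
seated [281.84745763 256.57627119] [0.4413 0.1017 0.0902] (array([0.44154086, 0.1032453 ]), [np.float64(15.2), np.float64(37.9)], np.float32(-0.0005118847))
seated [302.22222222 256.42222222] [0.4419 0.0417 0.0923] (array([0.44168863, 0.04236007]), [np.float64(12.0), np.float64(37.8)], np.float32(0.007520795))
t 32.97 pos [ 0.6381 -0.1638  0.1732] yaw 0.12 q6 1.11 w 0.0519 F [-0.2 -0.  -0.1]
DELTA cm [ 0.28  0.06 13.52] turn 0.001
```

Emit:
servo_tool:
  series: "-0.1 0.25 0 4 0; -0.1 0.25 0 8 0; -0.1 0.25 0 11 0; -0.1 0.25 0 13 0; -0.1 0.25 0 13.4 0; -0.1 0.25 0 13.4 0; 1 0.25 0 13.4 0; 1 0.25 0 13.4 0; 1 0.25 0 13.4 0; 1 0.25 0 13.4 0; 1 0.25 0 13.4 0; 1 0.25 0 13.4 0; 1 0.25 0 13.4 0; 1 0.25 0 11 0; 1 0.25 0 8 0; 1 0.25 0 4 0; 1 0.25 0 2 0; 1 0.25 0 2 0; 1 0.25 0 2 0; 1 0.25 0 2 0"

```text
time: 34.63
tool_pos: [0.6398, -0.1643, 0.1495]
ee_rot: [-3.139, 0.004, 0.119]
wrist_force: [-0.4, -0.2, -2.4]
width: 0.0158
```

```bash
python3 go.py .4432 -.018 .135 1.564
```

```text
t 34.63 pos [ 0.6398 -0.1643  0.1495] yaw 0.1187 q6 1.11 w 0.0158 F [-0.4 -0.2 -2.4]
DELTA cm [-17.78 -16.85   1.56] turn -1.445
```

Emit:
servo_tool:
  series: "1 -2 -2 0 -0.12; 1 -4 -4 0 -0.24; 1 -6 -6 0 -0.36; 1 -8 -8 0 -0.48; 1 -10 -10 0 -0.6; 1 -12 -12 0 -0.72; 1 -14 -14 0 -0.84; 1 -17.9 -16.8 1 -0.96; 1 -17.9 -16.8 1.6 -1.08; 1 -17.9 -16.8 1.6 -1.2; 1 -17.9 -16.8 1.6 -1.32; 1 -17.9 -16.8 1.6 -1.44; 1 -17.9 -16.8 1.6 -1.446; 1 -17.9 -16.8 1.6 -1.446; 1 -17.9 -16.8 1.6 -1.446; 1 -17.9 -16.8 1.6 -1.446"

```text
time: 35.97
tool_pos: [0.4429, -0.019, 0.1354]
ee_rot: [-3.14, -0.0, 1.563]
wrist_force: [0.8, -0.3, -2.1]
width: 0.0156
```

```bash
python3 go.py .4432 -.018 .065 1.564
```

```text
t 35.97 pos [ 0.4429 -0.019   0.1354] yaw 1.5629 q6 -0.16 w 0.0156 F [ 0.8 -0.3 -2.1]
DELTA cm [0.1  0.05 7.04] turn -0.001
```

Emit:
servo_tool:
  series: "1 0.1 0 1 0; 1 0.1 0 2 0; 1 0.1 0 3 0; 1 0.1 0 4 0; 1 0.1 0 5 0; 1 0.1 0 5.5 0; 1 0.1 0 6 0; 1 0.1 0 6.5 0; 1 0.1 0 7 0; 1 0.1 0 7 0; 1 0.1 0 7 0"

```text
time: 36.88
tool_pos: [0.4434, -0.018, 0.0664]
ee_rot: [-3.141, -0.0, 1.565]
wrist_force: [0.1, 0.9, -1.5]
width: 0.0162
```

Emit:
servo_tool:
  series: "1 0 0 0.4 0; 1 0 0 0.8 0; 1 0 0 1.1 0; 1 0 0 1.3 0; 1 0 0 1.5 0; 1 0 0 1.5 0; 1 0 0 1.5 0"

```text
time: 37.47
tool_pos: [0.4434, -0.018, 0.0532]
ee_rot: [3.142, 0.0, 1.565]
wrist_force: [-3.9, 1.0, 7.1]
width: 0.0159
```

Emit:
servo_tool:
  series: "1 0 0 -0.1 0.1; 1 0 0 -0.1 0.2; 1 0 0 -0.1 0.3; 1 0 0 -0.1 0.4; 1 0 0 -0.1 0.5; 1 0 0 -0.1 0.6; 1 0 0 -0.1 0.7; 1 0 0 -0.1 0.8; 1 0 0 -0.1 0.9; 1 0 0 -0.1 1.0; 1 0 0 -0.1 1.1; 1 0 0 -0.1 1.2; 1 0 0 -0.1 1.3; 1 0 0 -0.1 1.4; 1 0 0 -0.1 1.5; 1 0 0 -0.1 1.571; 1 0 0 -0.1 1.571; 1 0 0 -0.1 1.571; 1 0 0 -0.1 1.571"

```text
time: 39.05
tool_pos: [0.4441, -0.0182, 0.0532]
ee_rot: [3.141, -0.002, -0.005]
wrist_force: [-0.3, -0.3, 3.5]
width: 0.0158
```

Emit:
servo_tool:
  series: "-0.1 0 0 0 0; -0.1 0 0 0 0; -0.1 0 0 0 0; -0.1 0 0 0 0; -0.1 0 0 0 0; -0.1 0 0 0 0; -0.1 0 0 -2 0; -0.1 0 0 -6 0; -0.1 -2 0 -10 0; -0.1 -5 -3 -14 0; -0.1 -9 -6 -14 0; -0.1 -11 -9 -14 0; -0.1 -11 -9 -14 0; -0.1 -11 -9 -14 0; -0.1 -11 -9 -14 0"

```text
time: 40.3
tool_pos: [0.3339, 0.0729, 0.1928]
ee_rot: [3.141, -0.002, -0.004]
wrist_force: [0.6, -1.0, -0.1]
width: 0.052
```

```bash
python3 - <<'E'
from tray import *
o=robot.get_obs();im,d=snapshot('wrist'); save('w5',im);C=cam('wrist',o);X=cloud(C,d)
for n in ['wrist','top']:
    if n=='top':
        im,d=snapshot('top');C=cam('top');X=cloud(C,d); save('top5',cv2.resize(im[180:290,205:435],None,fx=3.4,fy=3.4,interpolation=cv2.INTER_CUBIC))
    H=hsv(im); w=(H[...,1]<60)&(im.min(2)>150)
    M=(masks(im)['orange']|w)&(X[...,2]>.083)&(X[...,2]<.1)&(abs(X[...,0]-.444)<.05)
    for b,a,c in blobs(M,15): print(n,a,c.round(),np.percentile(X[b],50,axis=0).round(4),'zmax',X[b][:,2].max().round(4),rect(X[b]))
    for b,a,c in blobs((masks(im)['red'])&(X[...,0]<.6)&(X[...,2]<.13),8): print('ball',c,X[b].mean(0).round(4))
print(o['tool_pos'],o['ee_rot'])
E
```

```text
wrist 49 [111.  52.] [0.4734 0.2574 0.0851] zmax 0.0888 (array([0.47347198, 0.25764059]), [np.float64(3.4), np.float64(7.8)], np.float32(-0.75147694))
wrist 171 [220.  88.] [0.4428 0.1608 0.0878] zmax 0.0931 (array([0.44454941, 0.16188353]), [np.float64(13.5), np.float64(42.8)], np.float32(-0.32472515))
wrist 186 [211.  82.] [0.447  0.1684 0.0927] zmax 0.0953 (array([0.44690732, 0.16846466]), [np.float64(4.4), np.float64(33.0)], np.float32(-0.011490583))
wrist 87 [277.  94.] [0.4338 0.1125 0.0912] zmax 0.0933 (array([0.44380072, 0.10597208]), [np.float64(15.2), np.float64(41.0)], np.float32(0.02252233))
wrist 143 [343.  90.] [0.4404 0.051  0.0911] zmax 0.0926 (array([0.44147726, 0.05018236]), [np.float64(13.9), np.float64(42.1)], np.float32(0.33124018))
wrist 244 [409.  90.] [ 0.4402 -0.0097  0.0901] zmax 0.0936 (array([ 0.44055957, -0.01069388]), [np.float64(12.8), np.float64(42.8)], np.float32(0.30262697))
wrist 183 [281.  85.] [0.4454 0.1057 0.0927] zmax 0.0954 (array([0.44440833, 0.10577773]), [np.float64(3.8), np.float64(33.7)], np.float32(-0.0222404))
wrist 43 [290.  86.] [0.44
[... 693 characters left out ...]
0972 (array([0.44433289, 0.16630801]), [np.float64(15.8), np.float64(38.4)], np.float32(-0.062328935))
top 64 [281. 256.] [0.443  0.1016 0.092 ] zmax 0.096 (array([0.4414809 , 0.10299484]), [np.float64(14.9), np.float64(38.0)], np.float32(0.002682805))
top 60 [302. 256.] [0.4431 0.0397 0.0918] zmax 0.097 (array([0.44169809, 0.04093016]), [np.float64(14.8), np.float64(38.0)], np.float32(0.013831973))
top 58 [323. 257.] [ 0.4404 -0.0192  0.0923] zmax 0.0967 (array([ 0.44043793, -0.01912304]), [np.float64(11.8), np.float64(40.7)], np.float32(0.0025501251))
ball [227.67307692 242.34615385] [0.4821 0.2582 0.1074]
[0.3339125  0.0729029  0.19280155] [ 3.14125142e+00 -1.90671824e-03 -4.08228131e-03]
```

View pics/w5.png

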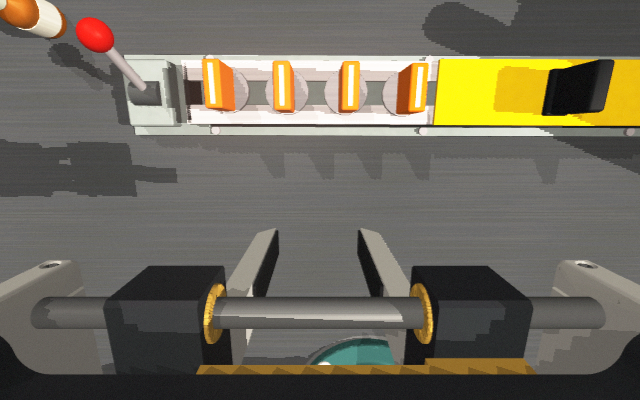

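View pics/top5.png

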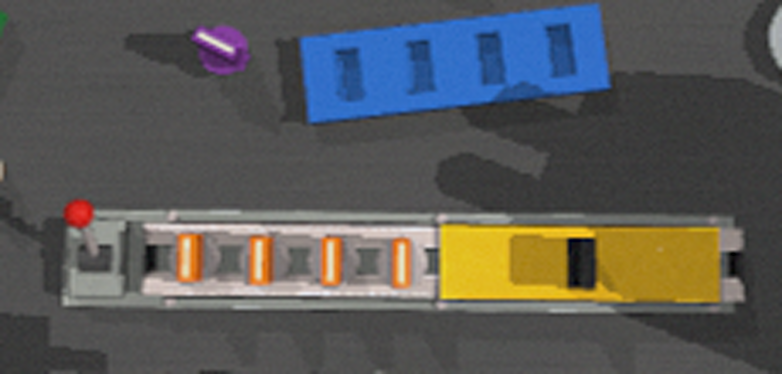

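Top view: all four pockets are empty. Four posts stand in the slot with grips across the rail, tops at 0.092 m as seated, and lines within about 0.02 rad of square. The catch is still released at crop (78,213). Flip it back.

Emit:
servo_tool:
  series: "1 3 -3 0 0; 1 6 -6 0 0; 1 9 -9 0 0; 1 12 -12 0 0; 1 15 -15 0 0; 1 18 -18 0 0; 1 19.6 -18.7 0 0; 1 19.6 -18.7 0 0; 1 19.6 -18.7 3 0; 1 19.6 -18.7 6 0; 1 19.6 -18.7 9 0; 1 19.6 -18.7 10.5 0; 1 19.6 -18.7 10.5 0; 1 19.6 -18.7 10.5 0; 1 19.6 -18.7 10.5 0"

```text
time: 41.65
tool_pos: [0.5322, 0.2578, 0.0889]
ee_rot: [-3.141, -0.002, -0.007]
wrist_force: [0.0, 0.4, 0.4]
width: 0.0005
```

Emit:
servo_tool:
  series: "1 -1 0 0 0; 1 -2 0 0 0; 1 -3 0 0 0; 1 -4 0 0 0; 1 -5 0 0 0; 1 -6 0 0 0; 1 -7 0 0 0; 1 -8 0 0 0; 1 -8.5 0 0 0; 1 -9 0 0 0; 1 -9.5 0 0 0; 1 -10 0 0 0; 1 -10.3 0 0 0; 1 -10.3 0 0 0; 1 -10.3 0 0 0"

```text
time: 42.9
tool_pos: [0.4287, 0.259, 0.0875]
ee_rot: [-3.141, -0.001, -0.006]
wrist_force: [3.8, 0.2, -1.3]
width: 0.0006
```

Emit:
servo_tool:
  series: "1 -0.2 0 0 0; 1 -0.4 0 0 0; 1 -0.5 0 0 0; 1 -0.5 0 0 0; 1 -0.5 0 0 0"

```text
time: 43.32
tool_pos: [0.4282, 0.259, 0.0877]
ee_rot: [-3.141, -0.011, -0.007]
wrist_force: [14.1, 1.1, -9.6]
width: 0.0002
```

At the stop (14 N). Back away and check.

Emit:
servo_tool:
  series: "1 2 0 0 0; 1 3 0 0 0; 1 3 0 -4 0; 1 3 0 -8 0; 1 3 0 -12 0; 1 0 -5 -14 0; 1 -4 -9 -14 0; 1 -8 -13 -14 0; 1 -12 -16 -14 0; 1 -16 -18 -14 0; 1 -16 -18 -14 0; 1 -16 -18 -14 0; 1 -16 -18 -14 0"

```text
time: 44.4
tool_pos: [0.2604, 0.4418, 0.2275]
ee_rot: [3.141, 0.003, -0.0]
wrist_force: [-0.1, -0.6, 1.0]
width: 0.0003
```

```bash
python3 - <<'E'
from tray import *
im,d=snapshot('top');C=cam('top');X=cloud(C,d); save('top6',cv2.resize(im[90:290,120:480],None,fx=2.2,fy=2.2,interpolation=cv2.INTER_CUBIC))
for b,a,c in blobs((masks(im)['red'])&(X[...,0]<.6)&(X[...,2]<.13),8): print('ball',c,X[b].mean(0).round(4))
for b,a,c in blobs(masks(im)['yellow'],300): print('shutter',rect(ray(C,np.argwhere(b)[:,::-1],.045)))
M=masks(im)['orange']&(X[...,2]>.083)&(X[...,2]<.1)&(abs(X[...,0]-.444)<.05)
for b,a,c in blobs(M,15): print(a,np.median(X[b],0).round(4),rect(X[b]))
print(robot.get_obs()['time'],robot.get_obs()['wrist_force'],robot.get_obs()['tool_pos'])
E
```

```text
ball [226.65517241 269.03448276] [0.4053 0.2594 0.1047]
shutter (array([ 0.44065128, -0.17694443]), [np.float64(66.2), np.float64(249.5)], np.float32(1.5518085))
50 [0.4428 0.1629 0.0916] (array([0.44428119, 0.16647458]), [np.float64(16.8), np.float64(37.9)], np.float32(0.007286668))
57 [0.4401 0.1008 0.0909] (array([0.44149701, 0.10305576]), [np.float64(14.4), np.float64(38.0)], np.float32(0.0005803108))
51 [0.4431 0.0394 0.0916] (array([0.44168588, 0.04124072]), [np.float64(14.7), np.float64(37.9)], np.float32(0.00076651573))
49 [ 0.4404 -0.022   0.0908] (array([ 0.4403606, -0.0191153]), [np.float64(11.8), np.float64(40.8)], np.float32(0.0018461943))
44.45 [ 0.34444836  0.96548581 -0.94187712] [0.26236432 0.44063563 0.2274357 ]
```

View pics/top6.png

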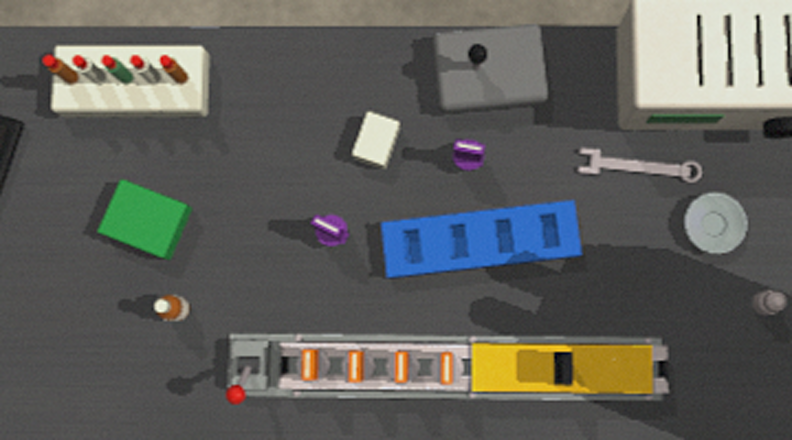

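The catch is back over (crop 236,394), the shutter is open, four posts are seated square, and the bystanders are where they were.

```bash
python3 -c "
from bench import robot
print(robot.close_job())"
```

```text
the job is handed in; nothing more can be done
None
```

The accessory rail is ready and the job is handed in, after about 44 s of the 210 s allowed. I flipped the catch over until it hit its stop (13 N) and slid the shutter open to its end (11 N). All four posts went into the slot, each got a quarter turn, and I flipped the catch back to its stop (14 N).

The last checks, from the top camera after backing away:
- **Catch:** the ball is at x 0.405, where it should be for engaged (expected about 0.406).
- **Shutter:** its edge is at about rail y +2 mm, so it is fully open.
- **Posts:** they stand about 60 mm apart with their tops at 0.091–0.092 m, as expected for seated posts. Their grips are square across the rail to within about 0.01 rad. The undersides of the heads cannot be seen, so the catch under the lips is inferred from height and angle.
- **Surroundings:** the tray was never knocked and all its pockets are empty. The bystanders look unmoved.

Two readings disagreed slightly. The cameras differed by 2–3 mm on where the posts are across the rail, and the shutter's angle in the top view read about 0.01 rad off its earlier value. I took both as measurement error, since they are about the size of the calibration error and of the pixel size.

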